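# Sort the forge-shop parts into the sample trays

### The job

Sort the five loose steel parts on the bench, two big hexagon nuts, two drilled flat straps and one angle bracket, into the three trays: each part goes into the tray whose ledge carries a fixed sample of the same kind. Set each part down flat on the tray floor, the same way up as it lay on the bench, none on top of another or leaning on a wall, and do not knock over or push away the oil can and the paste tin that stand among them.

Things in the scene. Friction and masses are not known exactly. Their poses are not given: they have to be found in the camera images.
- nut_a: large loose plain steel hexagon nut lying flat, 36 across flats, 41 across corners, 19 high, bore 24, about 100 g. Origin: centre of its underside, z up; its x axis goes through the middle of a flat (flats every 60 degrees)
- nut_b: large loose plain steel hexagon nut lying flat, 36 across flats, 41 across corners, 19 high, bore 24, about 100 g. Origin: centre of its underside, z up; its x axis goes through the middle of a flat (flats every 60 degrees) (same as nut_a)
- strap_a: loose flat steel strap with two 11 mm holes, 80 (x) by 25 (y) by 10 high, lying flat, about 130 g. Origin: centre of its underside, z up
- strap_b: loose flat steel strap with two 11 mm holes, 80 (x) by 25 (y) by 10 high, lying flat, about 130 g. Origin: centre of its underside, z up (same as strap_a)
- angle: loose L-shaped steel angle bracket, about 230 g, standing on its foot: foot 50 (x) by 40 (y) by 8 thick; upright leg 8 thick (x) by 40 wide (y), its top 50 above the underside, at the -x end of the foot: the mid-plane of the leg lies at x = -21. Origin: centre of the foot's underside, z up
- tray_nuts: Nut tray: fixed open steel tray, 150 (x) by 200 (y) by 30 high, walls and floor 3 thick (inner floor at z = 3). On its far (+x) side a wooden ledge 55 deep, 120 wide, 15 high carries the fixed sample, a hexagon nut, 102.5 from the tray's centre. The trays differ only in the sample. Origin: centre of the tray's underside (ledge not counted); x towards the ledge, z up
- tray_straps: Strap tray: fixed open steel tray, 150 (x) by 200 (y) by 30 high, walls and floor 3 thick (inner floor at z = 3). On its far (+x) side a wooden ledge 55 deep, 120 wide, 15 high carries the fixed sample, a flat strap lying along y, 102.5 from the tray's centre. The trays differ only in the sample. Origin: centre of the tray's underside (ledge not counted); x towards the ledge, z up
- tray_angles: Bracket tray: fixed open steel tray, 150 (x) by 200 (y) by 30 high, walls and floor 3 thick (inner floor at z = 3). On its far (+x) side a wooden ledge 55 deep, 120 wide, 15 high carries the fixed sample, an angle bracket, its top 65 above the bench, 102.5 from the tray's centre. The trays differ only in the sample. Origin: centre of the tray's underside (ledge not counted); x towards the ledge, z up
- oil_can: green oil can with a conical spout, standing loose, 44 diameter, 95 high; leave it alone. Origin: centre of its underside, z up
- paste_tin: short round jar with a steel cap, standing loose, 44 diameter, 50 high; leave it alone. Origin: centre of its underside, z up
Not all that is in view belongs to the job. What is shaped like the angle but red is not meant. Leave any red look-alike of the strap_a alone.

How it is judged:
By the outcome, as a careful person would: the job done as asked, in the order asked, and still so for the second after the job is handed in, with the robot touching nothing.
It also fails if it takes over 115 s, if anything falls off the work surface, if the arm or the gripper's body presses on something with over 40 N, if the wrist force passes 120 N, or if a joint passes its speed limit or range.

### The arm

A 6-joint arm with a two-finger parallel gripper is mounted at the origin on the work surface. World frame = base frame: x ahead of the robot, y to its left, z up, the work surface at z = 0. Lengths are in mm, angles in rad, forces in N, time in s.
With the tool pointing down it reaches from about 275 to 1000 mm from the base axis. Payload 8.4 kg.
Tool frame: the origin (TCP) lies at the very end of the fingers, on their centre line; the grasp point (between the pads) lies 19 mm behind it; x points along the fingers, z is the direction in which the jaws open and shut, and the axes are right-handed (so a half turn about x gives the same grasp; the last joint's range is limited). The gripper opens to 85 mm and grips with 20 to 120 N. Pads are 22 mm wide; open, the fingers measure 114 mm over their backs; the gripper's body (76 mm by 85 mm) begins 54 mm behind the grasp point. The pads swing forward as they close: fully open they stand 13 mm farther back than shut.
Start: joints at [-1.122, 0.353, 1.633, -0, 1.155, -0.002], TCP at [272.303, -562.565, 231.281] pointing down, gripper open.
Joint ranges: [-2.63, 2.63], [-0.92, 2.1], [0.06, 2.66], [-1.3, 4.44], [0, 2.69], [-3.02, 3.02]. Speed limits (rad/s): [2.22, 2.22, 2.79, 3.14, 3.14, 3.14].

### API

Orientations are given as a unit quaternion [x, y, z, w].
In Python, from workcell import * gives the robot as it stands. The module is installed in compiled form; this text tells all that it offers.
- The arm moves only by the tool play_rows, never from a script. Its argument "plan" is a list of rows, each an object with "travel": the shift along the tool's x, y, z in m, a list of three; "roll": the turn about the tool's x in degrees. A call has 1 to 12 rows; each row shifts and turns the pose as measured when the row begins, along the tool's axes as they then stand; what a row does not reach is not made up. A row lasts 1/10 s, in which the tool goes at most 50 mm and 8.59 degrees, less where a joint would pass 70% of its speed; a pose out of reach is approached as far as the arm can. A call with a gripper value outside its range is refused whole. "gripper" is the gripper's target within -1 to 1 (fully open at 1, half-way at 0, shut at -1), set as the call begins (left out, the last holds). The fingers move at their own pace and stop on an object; "force" is the grip in N (left out, the last holds). Time passes only in rows, so rows that do not move let the fingers close. It gives the time, the measured TCP pose, the force and the opening at its end, in the units of the state.
- sense(): the state, without advancing time (a new reading comes with each control period).
- get_image(name): name is "scene" or "top" or "wrist"; returns (picture, depth): 420x560x3 uint8, red, green, blue; 420x560 float32, mm along the optical axis (not along the pixel's ray), 0 where there is no reading.
- camera_model(name): a dict with "fovy" (degrees; the focal length in pixels is half the picture's height over the tangent of half this angle, whatever the lens; pixels are square), "cx", "cy" (the principal point, pixels), "k1" (the pictures are not rectified: a ray, as slopes to the right and down, at radius r is drawn at 1 + k1 r^2 times it, then the intrinsics apply), "world_from_camera" (4x4, takes a point from camera to world coordinates). Camera axes: x right, y down, z forward; pixel columns grow to the right and rows downward; lengths in mm; the calibration is good to about 2 mm. A picture is of the moment at which its call begins: read the wrist's pose just before it. camera_model takes no time and is no camera call; for the wrist camera it gives the pose at the moment of the call.
- close_job(): hands the job in, once; it reports no verdict.
The state is a dict: "clock": time; "qpos": joint angles; "qvel": joint speeds; "joint_torque": joint torques, N m; "tcp_pos": TCP position; "ee_rot": TCP orientation; "contact_force": force on the tool from outside, world axes, zero at the start; "wrist_torque": the same for the moment, N m; "finger_gap": finger opening in mm.
Only numpy, scipy, OpenCV 4.12 (cv2) and the standard library are available. Lean on these libraries where they do the work, as an engineer would, in place of code of your own. Each camera call takes 0.05 s, during which the arm holds its last target. There are 200 camera calls.

## Working session

There is one attempt and no reset: what is moved stays moved. The work goes in short steps, Python scripts to look and compute and a tool call to move; the robot and the scene stay as the last step left them, time stands still between calls to the robot, and variables do not carry over. Pictures are saved under pics/ and viewed, about 12 in all and at most 16, crops included, and the job is handed in when it is done.

Besides the shell and the picture viewer there is one more tool, called after "Call:" in YAML: its name, and indented under it one key for each argument. play_rows: Moves the arm, as the interface text tells. Its arguments: {"type":"object","properties":{"plan":{"type":"array","items":{"type":"object","properties":{"travel":{"type":"array","items":{"type":"number"}},"roll":{"type":"number"}}}},"gripper":{"type":"number"},"force":{"type":"number"}},"required":["plan"]}

```bash
mkdir -p pics; cat > h.py <<'E'
from workcell import *
import numpy as np, cv2
def K(m,h=420):
    return (h/2)/np.tan(np.radians(m['fovy'])/2)
def rays(m,uv):
    uv=np.atleast_2d(np.asarray(uv,float)); f=K(m)
    d=(uv-[m['cx'],m['cy']])/f; s=d.copy()
    for _ in range(20):
        s=d/(1+m['k1']*(s**2).sum(1,keepdims=True))
    return np.c_[s,np.ones(len(s))]
def onplane(m,uv,z):
    T=np.array(m['world_from_camera']); r=rays(m,uv)@T[:3,:3].T; o=T[:3,3]
    return o+r*((z-o[2])/r[:,2])[:,None]
def cloud(m,depth):
    h,w=depth.shape; v,u=np.mgrid[:h,:w]
    r=rays(m,np.c_[u.ravel(),v.ravel()])*depth.reshape(-1,1)
    T=np.array(m['world_from_camera']); return (r@T[:3,:3].T+T[:3,3]).reshape(h,w,3)
def snap(n,save):
    m=camera_model(n); p,d=get_image(n); cv2.imwrite('pics/'+save+'.png',cv2.cvtColor(p,cv2.COLOR_RGB2BGR)); np.savez('pics/'+save+'.npz',p=p,d=d,T=m['world_from_camera']); return m,p,d
E
python3 - <<'E'
from h import *
s=sense();print({k:np.round(v,3).tolist() for k,v in s.items()})
for n in('top','scene'):
    m,p,d=snap(n,n+'0');print({k:np.round(v,3).tolist() for k,v in m.items()},(d>0).mean())
E
```

```text
{'clock': 0.0, 'qpos': [-1.122, 0.354, 1.634, -0.0, 1.155, -0.002], 'qvel': [-0.0, 0.0, -0.0, -0.002, -0.001, -0.002], 'joint_torque': [0.001, -60.525, -34.207, -0.0, 0.009, 0.0], 'tcp_pos': [272.087, -562.116, 230.495], 'ee_rot': [0.376, 0.6, -0.375, 0.599], 'contact_force': [-0.287, -0.487, 0.311], 'wrist_torque': [-0.042, -0.04, -0.002], 'finger_gap': 85.351}
{'fovy': 44.042, 'cx': 274.074, 'cy': 209.613, 'k1': 0.035, 'world_from_camera': [[0.004, -0.978, 0.209, 221.198], [-1.0, -0.005, -0.003, -15.497], [0.004, -0.209, -0.978, 1135.289], [0.0, 0.0, 0.0, 1.0]]} 0.9959736394557823
{'fovy': 52.46, 'cx': 277.197, 'cy': 211.486, 'k1': 0.002, 'world_from_camera': [[-0.795, 0.462, -0.392, 833.111], [0.606, 0.596, -0.527, 467.278], [-0.01, -0.657, -0.754, 728.977], [0.0, 0.0, 0.0, 1.0]]} 0.9961011904761905
```

View pics/top0.png

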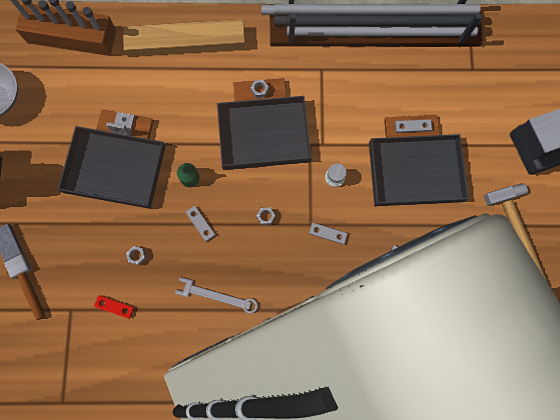

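View pics/scene0.png

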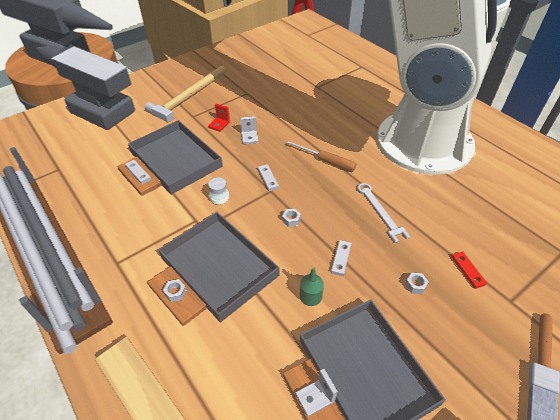

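Top: trays are bracket (115,167), nut (265,132) and strap (420,170). Nuts are at (136,256) and (266,215), straps at (201,223) and (329,233). The can is at (188,175), the tin at (336,175), and a red strap at (115,306). The scene view shows the steel angle at (249,130), with a red angle next to it at (220,118).

```bash
cat > m.py <<'E'
from h import *
def load(n,s):
    m=dict(camera_model(n)); z=np.load('pics/'+s+'.npz'); m['world_from_camera']=z['T']; return m,z['p'],z['d']
def steel(p,lo=120,s=60):
    h=cv2.cvtColor(p,cv2.COLOR_RGB2HSV); return ((h[...,1]<s)&(h[...,2]>lo)).astype(np.uint8)
def blob(mask,u,v,r=30):
    w=np.zeros_like(mask); w[max(0,v-r):v+r,max(0,u-r):u+r]=mask[max(0,v-r):v+r,max(0,u-r):u+r]
    c,_=cv2.findContours(w,cv2.RETR_EXTERNAL,cv2.CHAIN_APPROX_NONE); return max(c,key=cv2.contourArea).reshape(-1,2)
def rect(P):
    (x,y),(a,b),t=cv2.minAreaRect(P[:,:2].astype(np.float32))
    if a<b:a,b,t=b,a,t+90
    return np.round([x,y,a,b,(t+90)%180-90],1)
E
python3 - <<'E'
from m import *
m,p,d=load('top','top0'); C=cloud(m,d); S=steel(p)
for n,(u,v),z in[('nutL',(136,256),19),('nutC',(266,215),19),('strL',(201,223),10),('strR',(329,233),10),('tin',(336,175),50)]:
    c=blob(S,u,v,25); print(n,rect(onplane(m,c,z)), 'depth z',np.round(np.median(C[v-2:v+3,u-4:u+5,2]),1))
    if n[0]=='n':
        P=onplane(m,c,z)[:,:2];ctr=rect(P)[:2]; th=np.radians(np.arange(0,60,1));
        w=[sum(np.ptp(P@[np.cos(t+k*np.pi/3),np.sin(t+k*np.pi/3)]) for k in range(3))/3 for t in th]; print('  flat dir',np.argmin(w),np.round(min(w),1),np.round(max(w),1))
for n,(u,v) in[('tA',(115,167)),('tN',(265,132)),('tS',(420,170))]:
    # dark tray mask rim
    dk=(p.max(2)<95).astype(np.uint8); c=blob(dk,u,v,60); print(n,rect(onplane(m,c,30)))
ms,ps,ds=load('scene','scene0');C=cloud(ms,ds);S=steel(ps)
c=blob(S,249,130,22);w=np.zeros(S.shape,np.uint8);cv2.drawContours(w,[c],-1,1,-1);w=cv2.erode(w,np.ones((2,2)))
P=C[w>0]; print('ang n',len(P)); top=P[P[:,2]>30]; print('leg',rect(top),np.percentile(top[:,2],[5,95])); f=P[(P[:,2]<18)&(P[:,2]>4)];print('foot',rect(f)); print('all',rect(P))
for n,(u,v),z in[('nutL',(417,283),19),('nutC',(291,217),19),('strL',(341,258),10),('strR',(268,178),10)]:
    c=blob(S,u,v,25);print(n,rect(onplane(ms,c,z)))
h=cv2.cvtColor(ps,cv2.COLOR_RGB2HSV);red=((h[...,1]>150)&((h[...,0]<6)|(h[...,0]>172))).astype(np.uint8);c=blob(red,220,118,20);w=np.zeros(S.shape,np.uint8);cv2.drawContours(w,[c],-1,1,-1);print('redang',rect(C[w>0]))
green=((h[...,0]>50)&(h[...,0]<90)&(h[...,1]>80)).astype(np.uint8);c=blob(green,311,288,30);w=np.zeros(S.shape,np.uint8);cv2.drawContours(w,[c],-1,1,-1);print('can',rect(C[w>0]))
big=cv2.resize(ps[80:200,180:320],None,fx=5,fy=5,interpolation=cv2.INTER_CUBIC);cv2.imwrite('pics/ang.png',big[...,::-1])
E
```

```text
nutL [358.7 280.   38.2  34.6 -48.5] depth z 0.1
  flat dir 42 34.9 38.6
nutC [447.3   0.5  39.4  34.2 -81.4] depth z -0.4
  flat dir 1 35.9 39.5
strL [431.  144.7  79.6  25.3  35.5] depth z 9.3
strR [ 410.1 -136.9   80.    24.8   72.9] depth z 9.2
tin [ 531.5 -150.9   52.4   40.3  -24.3] depth z 49.5
tA [574.9 338.3 264.4 206.2  82.3]
tN [641.2  12.  253.5 173.3 -84.1]
tS [ 571.3 -344.5  264.   198.   -86.9]
ang n 367
leg [594.5  70.6 925.2  36.5  56.7] [30.67889189 50.94805819]
foot [ 354.2 -293.5   49.9   38.4   60.9]
all [578.5  80.3 925.7  38.7  59.1]
nutL [359.2 280.4  47.4  38.8  57.6]
nutC [449.9   3.2  48.6  39.6  52.2]
strL [431.1 142.9  86.3  27.   35.6]
strR [ 409.5 -137.2   89.1   26.5   73.1]
redang [ 615.2   14.6 1003.    58.9   60.9]
can [535.3 179.1  39.4  25.2   0. ]
```

View pics/ang.png

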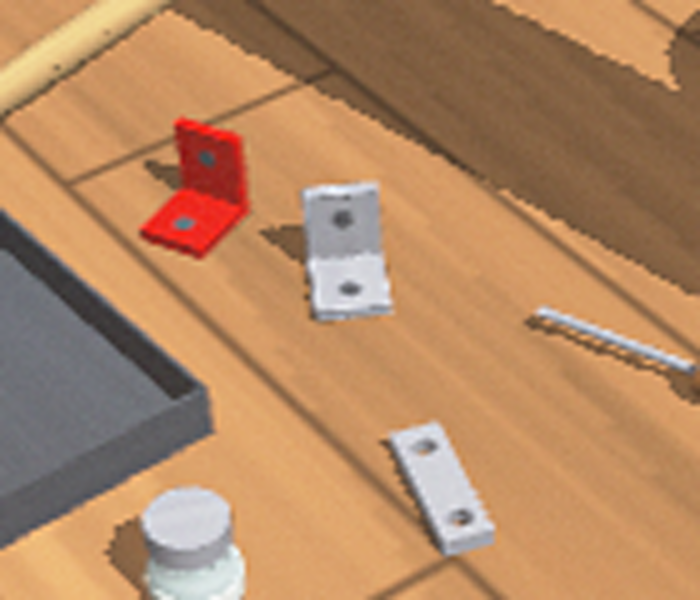

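The crop shows the angle's leg behind its foot as seen from the camera, so its +x points towards the camera. Next I refine the angle, the trays and the can using depth.

```bash
python3 - <<'E'
from m import *
m,p,d=load('top','top0'); C=cloud(m,d)
for n,(u,v) in[('tA',(115,167)),('tN',(265,132)),('tS',(420,170))]:
    k=((p.max(2)<110)&(C[...,2]>1.5)&(C[...,2]<38)&(np.ptp(p,axis=2)<25)).astype(np.uint8)
    fl=C[v-15:v+15,u-20:u+20,2]
    k=cv2.morphologyEx(k,cv2.MORPH_OPEN,np.ones((5,5)))
    c=blob(k,u,v,62); P=cv2.convexHull(c).reshape(-1,2); print(n,rect(onplane(m,P,30)),'floor z',np.median(fl), 'px',cv2.boxPoints(cv2.minAreaRect(P)).round().tolist())
ms,ps,ds=load('scene','scene0');C=cloud(ms,ds);S=steel(ps)
c=blob(S,249,130,22);w=np.zeros(S.shape,np.uint8);cv2.drawContours(w,[c],-1,1,-1)
P=C[w>0]; P=P[(np.hypot(P[:,0]-345,P[:,1]+300)<55)]; q=P[(P[:,2]>14)&(P[:,2]<46)];
print('leg face',len(q),rect(q),q[:,:2].mean(0)); 
n=np.linalg.svd(q-q.mean(0))[2][2];print('normal',n,np.degrees(np.arctan2(n[1],n[0])))
t=P[P[:,2]>46];print('top edge',rect(t),t.mean(0)); f=P[(P[:,2]>5)&(P[:,2]<11)];print('foot top',rect(f))
mt,pt,dt=load('top','top0');Ct=cloud(mt,dt)
h=cv2.cvtColor(pt,cv2.COLOR_RGB2HSV);g=((h[...,0]>50)&(h[...,0]<90)&(h[...,1]>80));q=Ct[g];q=q[(q[:,2]>40)&(q[:,2]<110)];print('can top',q[:,:2].mean(0),rect(q),q[:,2].max())
E
```

```text
tA [570.6 426.7 151.2  31.4 -13. ] floor z 3.0274089054360047 px [[55.0, 189.0], [76.0, 124.0], [89.0, 128.0], [68.0, 193.0]]
tN [711.3 -40.8  88.1  16.5 -84.1] floor z 2.712156433710902 px [[265.0, 99.0], [303.0, 95.0], [304.0, 102.0], [265.0, 106.0]]
tS [ 541.2 -431.6  107.9   13.2    3.3] floor z 1.9170732467670177 px [[455.0, 150.0], [461.0, 149.0], [468.0, 197.0], [462.0, 198.0]]
leg face 145 [ 344.8 -311.5   38.8    7.9  -28.2] [ 344.73363724 -311.75330547]
normal [ 0.46966831  0.88260292 -0.0205853 ] 61.980771207994785
top edge [ 342.3 -313.7   37.3   10.4  -30.2] [ 343.26020514 -313.16067575   49.25103013]
foot top [ 354.4 -293.6   50.    39.4   60.8]
can top [530.62750347 172.44806761] [535.3 171.8  40.6  39.4 -42.2] 97.17520217901529
```

```bash
python3 - <<'E'
from m import *
m,p,d=load('top','top0')
h=cv2.cvtColor(p,cv2.COLOR_RGB2HSV)
k=((h[...,2]<100)&(np.ptp(p.astype(int),axis=2)<28)).astype(np.uint8); k=cv2.morphologyEx(k,cv2.MORPH_CLOSE,np.ones((3,3)));k=cv2.morphologyEx(k,cv2.MORPH_OPEN,np.ones((9,9)))
for n,(u,v) in[('tA',(115,167)),('tN',(265,132)),('tS',(420,170))]:
    c=blob(k,u,v,58); hull=cv2.convexHull(c)
    q=cv2.approxPolyDP(hull,6,True).reshape(-1,2); P=onplane(m,q,30)
    print(n,q.tolist(),rect(P),rect(onplane(m,hull.reshape(-1,2),30)))
    cv2.polylines(p,[q],True,(255,0,0),1)
cv2.imwrite('pics/tr.png',cv2.resize(p[80:220,40:480],None,fx=1.8,fy=1.8)[...,::-1])
ms,ps,ds=load('scene','scene0');h=cv2.cvtColor(ps,cv2.COLOR_RGB2HSV);C=cloud(ms,ds);red=((h[...,1]>150)&((h[...,0]<6)|(h[...,0]>172)));P=C[red];P=P[(np.hypot(P[:,0]-400,P[:,1]+330)<150)];print('red',rect(P),P.min(0),P.max(0))
E
```

```text
tA [[163, 142], [150, 206], [59, 190], [75, 128], [130, 128]] [562.5 337.  201.8 168.   80.9] [561.3 337.5 208.5 171.3  79.8]
tN [[303, 97], [310, 161], [223, 168], [218, 103]] [636.    5.4 194.7 154.1 -84.9] [640.9   5.4 200.4 169.4 -84.4]
tS [[459, 135], [467, 199], [375, 205], [372, 138]] [ 550.3 -335.6  200.9  153.6  -87.1] [ 549.8 -336.2  205.3  155.6  -86.9]
red [ 388.8 -395.2   55.4   50.6   28.3] [ 357.7363226  -428.17881382   -1.29971018] [ 418.9410578  -364.95042266   52.92237084]
```

View pics/tr.png

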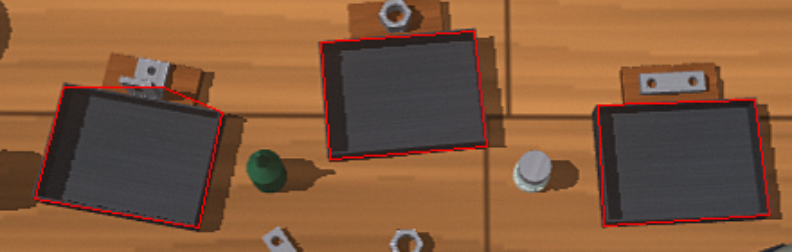

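```bash
cat > go.py <<'E'
from h import *
from scipy.spatial.transform import Rotation as R
def go(x,y,z,head=None,flip=None):
    s=sense(); r=R.from_quat(s['ee_rot']).as_matrix(); p=np.array(s['tcp_pos'])
    h=np.degrees(np.arctan2(r[1,2],r[0,2])); 
    droll=0
    if head is not None:
        dh=(head-h+90)%180-90
        if flip: dh+=flip*180
        droll=-dh  # tool x down
    rr=r@R.from_euler('x',droll,degrees=True).as_matrix()
    t=np.array([x,y,z])-p
    print('clk %.2f tcp %s head %.1f gap %.1f F %s q6 %.2f tilt %.2f'%(s['clock'],p.round(1),h,s['finger_gap'],np.round(s['contact_force'],1),s['qpos'][5],np.degrees(np.arccos(-r[2,0]))))
    print('   roll %.1f  travel(after roll) %s mm  before-roll axes %s'%(droll,(rr.T@t).round(1),(r.T@t).round(1)))
import sys
if __name__=='__main__' and len(sys.argv)>3: go(*map(float,sys.argv[1:]))
E
python3 go.py 343 -313 110 61
```

```text
clk 0.10 tcp [ 272.1 -562.2  230.6] head -64.2 gap 85.3 F [-0.6  0.2 -0.3] q6 -0.00 tilt 0.07
   roll 54.8  travel(after roll) [ 120.9  -58.7 -252.2] mm  before-roll axes [ 120.9  172.4 -193.2]
```

Call:
play_rows:
  plan:
    - {"travel": [0.005,0,0],"roll": 7.83}
    - {"travel": [0.01,0,0],"roll": 7.83}
    - {"travel": [0.01,0,0],"roll": 7.83}
    - {"travel": [0.01,0,0],"roll": 7.83}
    - {"travel": [0.01,0,0],"roll": 7.83}
    - {"travel": [0.01,0,0],"roll": 7.83}
    - {"travel": [0.005,0,0],"roll": 7.83}
  gripper: 1
  force: 80

```text
clock: 0.8
tcp_pos: [271.5, -560.8, 166.7]
ee_rot: [0.616, 0.35, -0.615, 0.347]
contact_force: [-0.7, 0.2, 0.3]
finger_gap: 85.6
```

Call:
play_rows:
  plan:
    - {"travel": [0.005,-0.007,-0.031]}
    - {"travel": [0.01,-0.01,-0.044]}
    - {"travel": [0.01,-0.01,-0.044]}
    - {"travel": [0.01,-0.01,-0.044]}
    - {"travel": [0.01,-0.01,-0.044]}
    - {"travel": [0.005,-0.007,-0.031]}
    - {"travel": [0,0,0]}

```text
invalid input
```

```bash
python3 go.py 343 -313 110 61; python3 -c "
from h import *
snap('wrist','w1');snap('top','top1')"
```

```text
clk 0.80 tcp [ 271.5 -560.8  166.7] head -121.0 gap 85.6 F [-0.7  0.2  0.3] q6 0.99 tilt 0.26
   roll -2.0  travel(after roll) [  57.6  -57.4 -251.3] mm  before-roll axes [  57.6  -66.2 -249.1]
```

View pics/w1.png

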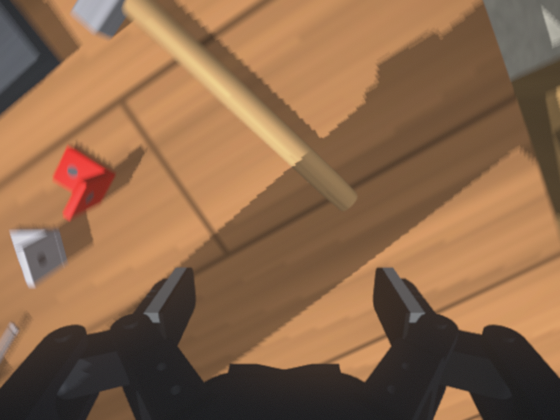

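The wrist view shows the steel angle at (38,258), the red one at (82,180), and the hammer handle. The second call was probably refused because it left out roll.

Call:
play_rows:
  plan:
    - {"travel": [0,-0.008,-0.03],"roll": -1}
    - {"travel": [0,-0.011,-0.044],"roll": -1}
    - {"travel": [0,-0.011,-0.044],"roll": 0}
    - {"travel": [0,-0.011,-0.044],"roll": 0}
    - {"travel": [0.01,-0.01,-0.042],"roll": 0}
    - {"travel": [0.01,-0.008,-0.025],"roll": 0}
    - {"travel": [0.01,0,-0.015],"roll": 0}
    - {"travel": [0,0,0],"roll": 0}

```text
clock: 1.7
tcp_pos: [337.7, -311.7, 138.5]
ee_rot: [0.602, 0.371, -0.601, 0.372]
contact_force: [0.7, 0.1, 0.1]
finger_gap: 85.6
```

```bash
python3 go.py 343 -313 100 61; python3 -c "
from h import *
snap('wrist','w2')"
```

```text
clk 1.70 tcp [ 337.7 -311.7  138.5] head -116.6 gap 85.6 F [0.7 0.1 0.1] q6 1.29 tilt 0.06
   roll 2.4  travel(after roll) [38.5  5.3 -1.4] mm  before-roll axes [38.5  5.3 -1.2]
```

View pics/w2.png

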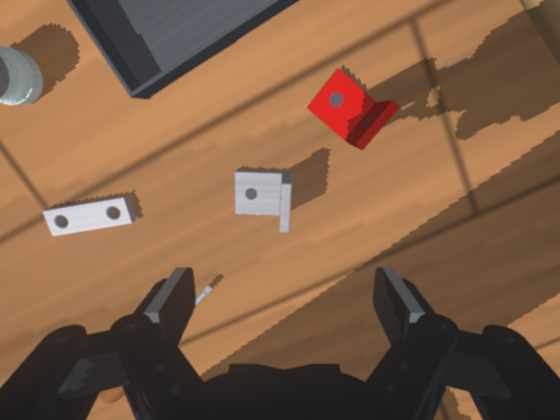

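Wrist view: the angle's leg top runs from (281,184) to (289,232). The screwdriver tip is at (205,292) and the strap at (88,217).

```bash
python3 - <<'E'
from m import *
m,p,d=load('wrist','w2')
print(onplane(m,[[280,184],[291,184],[290,232],[280,231],[285.5,208]],50).round(1)); print(rect(onplane(m,[[280,184],[291,184],[290,232],[280,231]],50)))
print('tip',onplane(m,[[205,292]],5).round(1))
c=blob(steel(p),262,195,45); print(rect(onplane(m,[[236,171],[281,172],[281,215],[236,214]],8)))
print(rect(onplane(m,blob(steel(p),88,217,48),10)))
m,p,d=load('top','top1');C=cloud(m,d); 
E
python3 go.py 343 -313 100 61
```

```text
[[ 361.2 -320.7   50. ]
 [ 357.5 -328.3   50. ]
 [ 322.5 -310.2   50. ]
 [ 326.9 -303.4   50. ]
 [ 342.2 -315.9   50. ]]
[ 341.9 -315.5   39.4    8.4  -27.3]
tip [[ 286.  -195.8    5. ]]
[ 354.1 -294.5   42.    40.4   62.1]
[ 406.7 -140.6   81.8   26.2   72.9]
clk 1.75 tcp [ 337.8 -312.8  139.1] head -116.6 gap 85.0 F [0.9 0.6 0.1] q6 1.28 tilt 0.09
   roll 2.4  travel(after roll) [39.1  4.6 -2.3] mm  before-roll axes [39.1  4.7 -2.1]
```

Call:
play_rows:
  plan:
    - {"travel": [0.02,0.003,0],"roll": 1}
    - {"travel": [0.03,0.002,0],"roll": 0}
    - {"travel": [0.03,0,0],"roll": 0}
    - {"travel": [0.025,0,0],"roll": 0}
    - {"travel": [0.014,0,0],"roll": 0}
    - {"travel": [0,0,0],"roll": 0}

```text
clock: 2.35
tcp_pos: [346.5, -325.6, 21.1]
ee_rot: [0.604, 0.365, -0.602, 0.375]
contact_force: [0.5, -1.0, 0.5]
finger_gap: 85.5
```

```bash
python3 go.py 342.5 -314.5 17 62
```

```text
clk 2.35 tcp [ 346.5 -325.6   21.1] head -116.9 gap 85.5 F [ 0.5 -1.   0.5] q6 1.28 tilt 0.82
   roll 1.1  travel(after roll) [ 3.9 -8.8 -7.9] mm  before-roll axes [ 3.9 -8.6 -8.1]
```

Call:
play_rows:
  plan:
    - {"travel": [0,-0.008,-0.008],"roll": 1}
    - {"travel": [0,0,0],"roll": 0}
    - {"travel": [0,0,0],"roll": 0}

```text
clock: 2.65
tcp_pos: [343.4, -316.4, 23.0]
ee_rot: [0.607, 0.358, -0.605, 0.37]
contact_force: [-0.6, -0.8, 0.2]
finger_gap: 85.1
```

```bash
python3 go.py 342.5 -314.5 17 62
```

```text
clk 2.65 tcp [ 343.4 -316.4   23. ] head -118.0 gap 85.1 F [-0.6 -0.8  0.2] q6 1.31 tilt 0.99
   roll 0.0  travel(after roll) [ 6.  -1.8 -1.3] mm  before-roll axes [ 6.  -1.8 -1.3]
```

Call:
play_rows:
  plan:
    - {"travel": [0.005,-0.001,-0.001],"roll": 0}
    - {"travel": [0,0,0],"roll": 0}
    - {"travel": [0,0,0],"roll": 0}
    - {"travel": [0,0,0],"roll": 0}
    - {"travel": [0,0,0],"roll": 0}
    - {"travel": [0,0,0],"roll": 0}
    - {"travel": [0,0,0],"roll": 0}
    - {"travel": [0,0,0],"roll": 0}
  gripper: -1
  force: 80

```text
clock: 3.45
tcp_pos: [344.5, -316.1, 19.8]
ee_rot: [0.608, 0.357, -0.604, 0.372]
contact_force: [0.1, 0.7, 2.2]
finger_gap: 6.3
```

```bash
python3 go.py 342.5 -314.5 17 62
```

```text
clk 3.45 tcp [ 344.5 -316.1   19.8] head -117.9 gap 6.3 F [0.1 0.7 2.2] q6 1.31 tilt 1.22
   roll 0.1  travel(after roll) [ 2.8 -2.5 -0.5] mm  before-roll axes [ 2.8 -2.5 -0.5]
```

Call:
play_rows:
  plan:
    - {"travel": [-0.01,0,0],"roll": 0}
    - {"travel": [-0.02,0,0],"roll": 0}
    - {"travel": [-0.025,0,0],"roll": 0}
    - {"travel": [-0.025,0,0],"roll": 0}
    - {"travel": [-0.025,0,0],"roll": 0}
    - {"travel": [-0.025,0,0],"roll": 0}
    - {"travel": [-0.01,0,0],"roll": 0}
    - {"travel": [0,0,0],"roll": 0}

```text
clock: 4.25
tcp_pos: [340.0, -312.2, 166.4]
ee_rot: [0.607, 0.359, -0.605, 0.37]
contact_force: [0.3, -0.9, -2.1]
finger_gap: 6.7
```

```bash
python3 go.py 555 332 160 ; python3 - <<'E'
from m import *
m,p,d=load('top','top0')
q=onplane(m,[[166,142],[153,207],[60,190],[76,127]],30);print(q.round(0).tolist(),q.mean(0))
E
```

```text
clk 4.25 tcp [ 340.  -312.2  166.4] head -117.9 gap 6.7 F [ 0.3 -0.9 -2.1] q6 1.31 tilt 0.94
   roll 0.0  travel(after roll) [   0.8 -111.3 -670. ] mm  before-roll axes [   0.8 -111.3 -670. ]
[[610.0, 223.0, 30.0], [462.0, 244.0, 30.0], [498.0, 447.0, 30.0], [644.0, 425.0, 30.0]] [553.37724882 334.61200116  30.        ]
```

Call:
play_rows:
  plan:
    - {"travel": [0,0,0],"roll": -5}
    - {"travel": [0,0,0],"roll": -7}
    - {"travel": [0,0,0],"roll": -6}
    - {"travel": [0,0,0],"roll": 0}

```text
clock: 4.65
tcp_pos: [338.1, -310.5, 162.7]
ee_rot: [-0.539, -0.454, 0.539, -0.462]
contact_force: [-0.4, -0.2, -2.4]
finger_gap: 6.8
```

```bash
python3 go.py 550 314 160 81
```

```text
clk 4.65 tcp [ 338.1 -310.5  162.7] head -99.3 gap 6.8 F [-0.4 -0.2 -2.4] q6 0.99 tilt 0.67
   roll -0.3  travel(after roll) [  -1.4  111.7 -650. ] mm  before-roll axes [  -1.4  108.7 -650.5]
```

Call:
play_rows:
  plan:
    - {"travel": [0,0.003,-0.02],"roll": 0}
    - {"travel": [0,0.005,-0.03],"roll": 0}
    - {"travel": [0,0.007,-0.04],"roll": 0}
    - {"travel": [0,0.007,-0.04],"roll": 0}
    - {"travel": [0,0.007,-0.04],"roll": 0}
    - {"travel": [0,0.007,-0.04],"roll": 0}
    - {"travel": [0,0.007,-0.04],"roll": 0}
    - {"travel": [0,0.007,-0.04],"roll": 0}
    - {"travel": [0,0.007,-0.04],"roll": 0}
    - {"travel": [0,0.007,-0.04],"roll": 0}
    - {"travel": [0,0.005,-0.03],"roll": 0}
    - {"travel": [0,0.003,-0.02],"roll": 0}

```text
clock: 5.85
tcp_pos: [484.3, 103.9, 149.5]
ee_rot: [-0.546, -0.444, 0.553, -0.446]
contact_force: [-0.2, 0.5, -2.0]
finger_gap: 6.3
```

```bash
python3 go.py 550 314 160 81
```

```text
clk 5.85 tcp [484.3 103.9 149.5] head -102.0 gap 6.3 F [-0.2  0.5 -2. ] q6 2.00 tilt 0.52
   roll -3.0  travel(after roll) [ -12.4   32.  -217.7] mm  before-roll axes [ -12.4   20.6 -219.1]
```

Call:
play_rows:
  plan:
    - {"travel": [-0.01,0.004,-0.025],"roll": -1.5}
    - {"travel": [-0.01,0.006,-0.035],"roll": -1.5}
    - {"travel": [-0.002,0.006,-0.04],"roll": 0}
    - {"travel": [-0.002,0.006,-0.04],"roll": 0}
    - {"travel": [0,0.006,-0.035],"roll": 0}
    - {"travel": [0,0.003,-0.025],"roll": 0}
    - {"travel": [0,0.001,-0.015],"roll": 0}
    - {"travel": [0,0,0],"roll": 0}
    - {"travel": [0,0,0],"roll": 0}

```text
clock: 6.75
tcp_pos: [550.6, 319.7, 160.1]
ee_rot: [-0.534, -0.454, 0.551, -0.453]
contact_force: [0.2, 0.5, -2.7]
finger_gap: 6.7
```

```bash
python3 go.py 550 314 25 81
```

```text
clk 6.75 tcp [550.6 319.7 160.1] head -100.2 gap 6.7 F [ 0.2  0.5 -2.7] q6 2.28 tilt 1.33
   roll -1.2  travel(after roll) [135.2   2.5   3.5] mm  before-roll axes [135.2   2.5   3.4]
```

Call:
play_rows:
  plan:
    - {"travel": [0.015,0.001,0.001],"roll": 0}
    - {"travel": [0.025,0.001,0.002],"roll": 0}
    - {"travel": [0.03,0,0],"roll": 0}
    - {"travel": [0.025,0,0],"roll": 0}
    - {"travel": [0.02,0,0],"roll": 0}
    - {"travel": [0.008,0,0],"roll": 0}
    - {"travel": [0,0,0],"roll": 0}

```text
clock: 7.45
tcp_pos: [547.0, 304.6, 28.6]
ee_rot: [-0.535, -0.451, 0.555, -0.45]
contact_force: [-0.2, 0.5, -2.5]
finger_gap: 6.7
```

```bash
python3 go.py 550 314 23.5 81
```

```text
clk 7.45 tcp [547.  304.6  28.6] head -100.8 gap 6.7 F [-0.2  0.5 -2.5] q6 2.27 tilt 1.62
   roll -1.8  travel(after roll) [ 4.9  1.5 -9.8] mm  before-roll axes [ 4.9  1.2 -9.9]
```

Call:
play_rows:
  plan:
    - {"travel": [0.002,0,-0.005],"roll": 0}
    - {"travel": [0.002,0,-0.003],"roll": 0}
    - {"travel": [0.002,0,0],"roll": 0}
    - {"travel": [0.001,0,0],"roll": 0}

```text
clock: 7.85
tcp_pos: [550.0, 312.8, 24.0]
ee_rot: [-0.536, -0.45, 0.554, -0.45]
contact_force: [-3.0, -3.6, 4.5]
finger_gap: 6.7
```

```bash
python3 go.py 550 314 23.5 81
```

```text
clk 7.85 tcp [550.  312.8  24. ] head -100.9 gap 6.7 F [-3.  -3.6  4.5] q6 2.28 tilt 1.44
   roll -1.9  travel(after roll) [ 0.5 -0.1 -1.2] mm  before-roll axes [ 0.5 -0.2 -1.2]
```

Call:
play_rows:
  plan:
    - {"travel": [0,0,0],"roll": 0}
    - {"travel": [0,0,0],"roll": 0}
    - {"travel": [0,0,0],"roll": 0}
    - {"travel": [0,0,0],"roll": 0}
    - {"travel": [-0.01,0,0],"roll": 0}
    - {"travel": [-0.02,0,0],"roll": 0}
    - {"travel": [-0.03,0,0],"roll": 0}
    - {"travel": [-0.03,0,0],"roll": 0}
    - {"travel": [-0.03,0,0],"roll": 0}
    - {"travel": [-0.02,0,0],"roll": 0}
  gripper: 0

```text
clock: 8.85
tcp_pos: [552.2, 315.2, 170.8]
ee_rot: [-0.536, -0.45, 0.554, -0.45]
contact_force: [0.4, -0.2, 0.2]
finger_gap: 42.8
```

```bash
python3 go.py 359 280 90 42;  python3 - <<'E'
from h import *
m,p,d=snap('top','top2')
cv2.imwrite('pics/c2.png',cv2.resize(p[90:320,40:360],None,fx=2.4,fy=2.4)[...,::-1])
E
```

```text
clk 8.85 tcp [552.2 315.2 170.8] head -100.8 gap 42.8 F [ 0.4 -0.2  0.2] q6 2.28 tilt 1.46
   roll 37.2  travel(after roll) [  85.2 -103.   165.1] mm  before-roll axes [  85.2 -181.8   69.4]
```

View pics/c2.png

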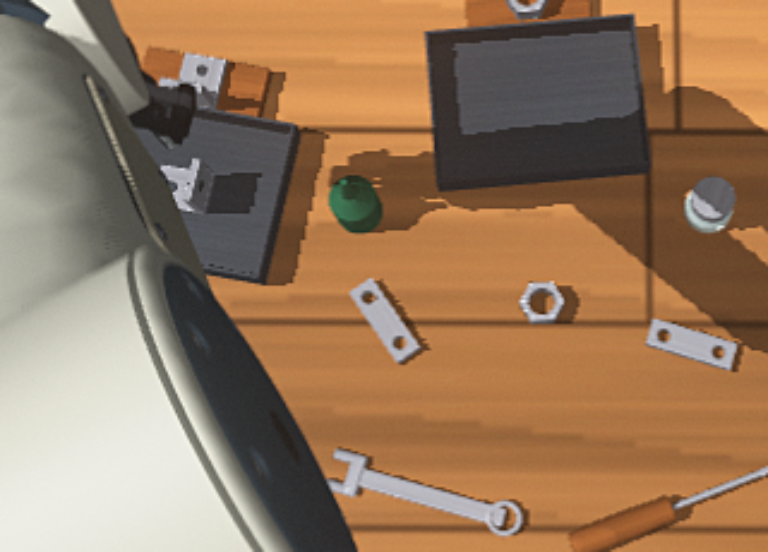

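Angle stands upright on the tray floor at c2 (195,188); can and tin are undisturbed. Next is the left nut.

Call:
play_rows:
  plan:
    - {"travel": [0,0,0],"roll": -6}
    - {"travel": [0,0,0],"roll": -8}
    - {"travel": [0,0,0],"roll": -8}
    - {"travel": [0,0,0],"roll": 0}
  gripper: 0.6

```text
clock: 9.3
tcp_pos: [555.1, 316.9, 179.7]
ee_rot: [0.44, 0.55, -0.451, 0.549]
contact_force: [0.4, -0.2, -1.2]
finger_gap: 68.5
```

```bash
python3 go.py 359 280 130 -78
```

```text
clk 9.30 tcp [555.1 316.9 179.7] head -78.1 gap 68.5 F [ 0.4 -0.2 -1.2] q6 1.88 tilt 0.83
   roll -0.1  travel(after roll) [  52.  -198.9   -5.1] mm  before-roll axes [  52.  -198.9   -4.7]
```

Call:
play_rows:
  plan:
    - {"travel": [0.004,-0.02,0],"roll": 0}
    - {"travel": [0.006,-0.03,-0.001],"roll": 0}
    - {"travel": [0.006,-0.04,-0.001],"roll": 0}
    - {"travel": [0.008,-0.04,-0.001],"roll": 0}
    - {"travel": [0.008,-0.03,-0.001],"roll": 0}
    - {"travel": [0.008,-0.02,-0.001],"roll": 0}
    - {"travel": [0.004,-0.01,0],"roll": 0}
    - {"travel": [0,0,0],"roll": 0}
    - {"travel": [0,0,0],"roll": 0}

```text
clock: 10.2
tcp_pos: [362.8, 283.4, 138.5]
ee_rot: [0.452, 0.541, -0.459, 0.541]
contact_force: [0.7, 0.4, 0.2]
finger_gap: 68.3
```

```bash
cat > nut.py <<'E'
from m import *
import sys
def nut(name,z=19):
    snap('wrist',name); m,p,d=load('wrist',name); C=cloud(m,d); S=steel(p,110)
    c,_=cv2.findContours(S,cv2.RETR_EXTERNAL,cv2.CHAIN_APPROX_NONE)
    out=[]
    for k in c:
        if cv2.contourArea(k)<300: continue
        P=onplane(m,k.reshape(-1,2),z); R=rect(P)
        print(R,'px',k.reshape(-1,2).mean(0).round())
        if abs(R[2]-40)<9 and abs(R[3]-37)<9:
            Q=P[:,:2]; w=[sum(np.ptp(Q@[np.cos(np.radians(t+60*k)),np.sin(np.radians(t+60*k))]) for k in range(3))/3 for t in range(60)]
            print('   nut flat dir',np.argmin(w),round(min(w),1),round(max(w),1))
nut(sys.argv[1],float(sys.argv[2]))
E
python3 nut.py w3 19;python3 go.py 359 280 130 -78
```

```text
[290.6 141.8 103.9  19.3  67.2] px [414. 295.]
[357.8 277.2  43.5  36.4  15.8] px [288. 210.]
   nut flat dir 46 38.3 42.1
[338.6 516.2  65.8  30.2  -6. ] px [ 10. 184.]
[427.7 148.   79.7  28.7  35.8] px [452. 153.]
clk 10.25 tcp [363.  283.5 138.5] head -80.2 gap 68.2 F [ 0.4 -0.1  0.7] q6 2.06 tilt 0.53
   roll -2.2  travel(after roll) [ 8.5 -4.6  2.5] mm  before-roll axes [ 8.5 -4.5  2.7]
```

View pics/w3.png

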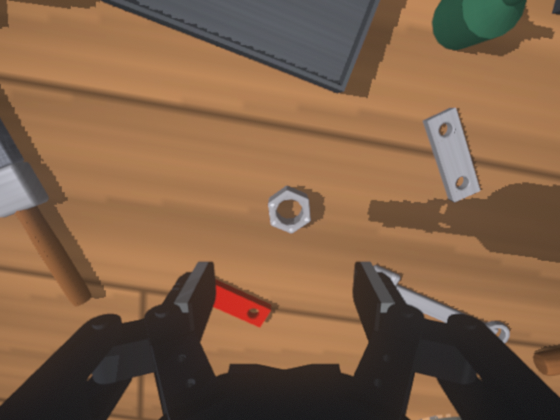

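Wrist view: the nut is at (289,210), with flats about 44°. The red strap at (240,300) is clear of the fingers.

Call:
play_rows:
  plan:
    - {"travel": [0,-0.004,0.003],"roll": -4}
    - {"travel": [0.02,0,0],"roll": 0}
    - {"travel": [0.03,0,0],"roll": 0}
    - {"travel": [0.03,0,0],"roll": 0}
    - {"travel": [0.015,0,0],"roll": 0}
    - {"travel": [0.0,0,0],"roll": 0}

```text
clock: 10.85
tcp_pos: [369.9, 283.8, 43.6]
ee_rot: [0.439, 0.554, -0.436, 0.557]
contact_force: [-0.9, 0.1, 0.2]
finger_gap: 68.7
```

```bash
python3 go.py 358.5 278.5 4 -76
```

```text
clk 10.85 tcp [369.9 283.8  43.6] head -76.4 gap 68.7 F [-0.9  0.1  0.2] q6 1.99 tilt 0.29
   roll -0.4  travel(after roll) [ 39.6 -12.5   2.3] mm  before-roll axes [ 39.6 -12.5   2.4]
```

Call:
play_rows:
  plan:
    - {"travel": [0.005,-0.011,0.002],"roll": 0}
    - {"travel": [0.012,-0.002,0],"roll": 0}
    - {"travel": [0.012,-0.001,0],"roll": 0}
    - {"travel": [0.006,-0.001,0],"roll": 0}
    - {"travel": [0.002,0,0],"roll": 0}
    - {"travel": [0,0,0],"roll": 0}

```text
clock: 11.45
tcp_pos: [357.8, 279.3, 7.4]
ee_rot: [0.441, 0.553, -0.436, 0.557]
contact_force: [-0.5, -0.5, 0.7]
finger_gap: 68.4
```

```bash
python3 go.py 358.5 278.5 4 -76
```

```text
clk 11.45 tcp [357.8 279.3   7.4] head -76.6 gap 68.4 F [-0.5 -0.5  0.7] q6 2.00 tilt 0.53
   roll -0.6  travel(after roll) [3.4 0.5 1. ] mm  before-roll axes [3.4 0.5 1. ]
```

Call:
play_rows:
  plan:
    - {"travel": [0.003,0,0],"roll": 0}
    - {"travel": [0.001,0,0],"roll": 0}
    - {"travel": [0,0,0],"roll": 0}
    - {"travel": [0,0,0],"roll": 0}
    - {"travel": [0,0,0],"roll": 0}
    - {"travel": [0,0,0],"roll": 0}
    - {"travel": [0,0,0],"roll": 0}
  gripper: -1

```text
clock: 12.15
tcp_pos: [358.7, 280.0, 4.5]
ee_rot: [0.442, 0.553, -0.435, 0.557]
contact_force: [-0.4, 0.7, -1.1]
finger_gap: 33.9
```

```bash
python3 go.py 358.5 278.5 4 -76
```

```text
clk 12.15 tcp [358.7 280.    4.5] head -76.6 gap 33.9 F [-0.4  0.7 -1.1] q6 2.01 tilt 0.64
   roll -0.6  travel(after roll) [ 0.5 -0.6  1.4] mm  before-roll axes [ 0.5 -0.5  1.4]
```

Call:
play_rows:
  plan:
    - {"travel": [-0.01,0,0],"roll": 0}
    - {"travel": [-0.02,0,0],"roll": 0}
    - {"travel": [-0.03,0,0],"roll": 0}
    - {"travel": [-0.03,0,0],"roll": 0}
    - {"travel": [-0.03,0,0],"roll": 0}
    - {"travel": [-0.02,0,0],"roll": 0}
    - {"travel": [0,0,0],"roll": 0}

```text
clock: 12.85
tcp_pos: [356.3, 278.8, 152.7]
ee_rot: [0.441, 0.553, -0.435, 0.557]
contact_force: [0.1, 0.3, -1.0]
finger_gap: 33.9
```

```bash
python3 go.py 631 50 150 -76
```

```text
clk 12.85 tcp [356.3 278.8 152.7] head -76.6 gap 33.9 F [ 0.1  0.3 -1. ] q6 2.00 tilt 0.57
   roll -0.6  travel(after roll) [  4.7 211.2 288.4] mm  before-roll axes [  4.7 214.2 286.2]
```

Call:
play_rows:
  plan:
    - {"travel": [-0.002,0.012,0.016],"roll": 0}
    - {"travel": [-0.002,0.021,0.028],"roll": 0}
    - {"travel": [0,0.027,0.036],"roll": 0}
    - {"travel": [0,0.027,0.036],"roll": 0}
    - {"travel": [0,0.027,0.036],"roll": 0}
    - {"travel": [0,0.027,0.036],"roll": 0}
    - {"travel": [0,0.027,0.036],"roll": 0}
    - {"travel": [0,0.021,0.028],"roll": 0}
    - {"travel": [0,0.015,0.02],"roll": 0}
    - {"travel": [0,0.009,0.012],"roll": 0}
    - {"travel": [0,0,0],"roll": 0}

```text
clock: 13.95
tcp_pos: [635.2, 41.4, 152.2]
ee_rot: [0.439, 0.555, -0.436, 0.556]
contact_force: [0.5, 0.2, -1.7]
finger_gap: 34.0
```

```bash
python3 go.py 631 50 7.5
```

```text
clk 13.95 tcp [635.2  41.4 152.2] head -76.4 gap 34.0 F [ 0.5  0.2 -1.7] q6 1.39 tilt 0.25
   roll 0.0  travel(after roll) [144.7  -2.6  -9. ] mm  before-roll axes [144.7  -2.6  -9. ]
```

Call:
play_rows:
  plan:
    - {"travel": [0.015,-0.002,-0.004],"roll": 0}
    - {"travel": [0.028,-0.003,-0.004],"roll": 0}
    - {"travel": [0.03,-0.003,0],"roll": 0}
    - {"travel": [0.028,-0.002,0],"roll": 0}
    - {"travel": [0.015,0,0],"roll": 0}
    - {"travel": [0,0,0],"roll": 0}

```text
clock: 14.55
tcp_pos: [618.1, 51.9, 31.8]
ee_rot: [0.438, 0.557, -0.436, 0.555]
contact_force: [0.3, -0.1, -1.7]
finger_gap: 33.9
```

```bash
python3 go.py 631 50 7.5
```

```text
clk 14.55 tcp [618.1  51.9  31.8] head -76.3 gap 33.9 F [ 0.3 -0.1 -1.7] q6 1.41 tilt 0.25
   roll 0.0  travel(after roll) [24.3 12.1  5. ] mm  before-roll axes [24.3 12.1  5. ]
```

Call:
play_rows:
  plan:
    - {"travel": [0.004,0.008,0.004],"roll": 0}
    - {"travel": [0.008,0.003,0],"roll": 0}
    - {"travel": [0.006,0,0],"roll": 0}
    - {"travel": [0.003,0,0],"roll": 0}
    - {"travel": [0,0,0],"roll": 0}

```text
clock: 15.05
tcp_pos: [633.4, 51.7, 12.8]
ee_rot: [0.439, 0.556, -0.434, 0.556]
contact_force: [-0.1, 0.3, -1.1]
finger_gap: 33.9
```

```bash
python3 go.py 631 50 7.5
```

```text
clk 15.05 tcp [633.4  51.7  12.8] head -76.3 gap 33.9 F [-0.1  0.3 -1.1] q6 1.40 tilt 0.36
   roll 0.0  travel(after roll) [ 5.3 -2.7  1.1] mm  before-roll axes [ 5.3 -2.7  1.1]
```

Call:
play_rows:
  plan:
    - {"travel": [0.003,0,0],"roll": 0}
    - {"travel": [0.002,0,0],"roll": 0}
    - {"travel": [0.001,0,0],"roll": 0}
    - {"travel": [0,0,0],"roll": 0}

```text
clock: 15.45
tcp_pos: [633.9, 51.5, 7.4]
ee_rot: [0.439, 0.556, -0.434, 0.556]
contact_force: [-0.9, 0.6, -1.0]
finger_gap: 34.0
```

Call:
play_rows:
  plan:
    - {"travel": [0,0,0],"roll": 0}
    - {"travel": [0,0,0],"roll": 0}
    - {"travel": [0,0,0],"roll": 0}
    - {"travel": [0,0,0],"roll": 0}
    - {"travel": [-0.01,0,0],"roll": 0}
    - {"travel": [-0.02,0,0],"roll": 0}
    - {"travel": [-0.03,0,0],"roll": 0}
    - {"travel": [-0.03,0,0],"roll": 0}
    - {"travel": [-0.03,0,0],"roll": 0}
    - {"travel": [-0.02,0,0],"roll": 0}
  gripper: 0.5

```text
clock: 16.45
tcp_pos: [631.1, 50.7, 152.4]
ee_rot: [0.438, 0.557, -0.435, 0.555]
contact_force: [0.8, -0.5, 0.2]
finger_gap: 64.0
```

```bash
python3 go.py 448 2 130 -59;python3 go.py 448 2 130 -89
```

```text
clk 16.45 tcp [631.1  50.7 152.4] head -76.3 gap 64.0 F [ 0.8 -0.5  0.2] q6 1.40 tilt 0.26
   roll -17.3  travel(after roll) [  22.1 -182.1  -52.5] mm  before-roll axes [  22.1 -189.5    4. ]
clk 16.45 tcp [631.1  50.7 152.4] head -76.3 gap 64.0 F [ 0.8 -0.5  0.2] q6 1.40 tilt 0.26
   roll 12.7  travel(after roll) [  22.1 -183.9   45.6] mm  before-roll axes [  22.1 -189.5    4. ]
```

Call:
play_rows:
  plan:
    - {"travel": [0,-0.005,0],"roll": -8}
    - {"travel": [0,-0.01,0],"roll": -8}
    - {"travel": [0,-0.03,-0.01],"roll": 0}
    - {"travel": [0.002,-0.035,-0.011],"roll": 0}
    - {"travel": [0.004,-0.04,-0.011],"roll": 0}
    - {"travel": [0.004,-0.03,-0.01],"roll": 0}
    - {"travel": [0.004,-0.02,-0.006],"roll": 0}
    - {"travel": [0.004,-0.01,-0.002],"roll": 0}
    - {"travel": [0,0,0],"roll": 0}
    - {"travel": [0,0,0],"roll": 0}

```text
clock: 17.45
tcp_pos: [448.6, 4.9, 143.7]
ee_rot: [0.357, 0.609, -0.346, 0.618]
contact_force: [-0.3, -0.3, 0.0]
finger_gap: 64.1
```

```bash
python3 nut.py w4 19;python3 go.py 448 2 44 -59
```

```text
[286.  124.  117.2  36.   73.6] px [ 87. 276.]
[445.4  -2.6  42.8  36.6  31.8] px [289. 212.]
   nut flat dir 2 38.0 41.9
[ 535.9 -166.8   79.6   44.3  -83.2] px [491. 216.]
[430.1 138.4  78.4  25.5  35.3] px [139. 145.]
clk 17.50 tcp [448.8   5.  143.6] head -59.6 gap 63.9 F [-0.5  0.1 -0.5] q6 1.04 tilt 1.14
   roll -0.6  travel(after roll) [99.6 -4.1  1.6] mm  before-roll axes [99.6 -4.1  1.7]
```

Call:
play_rows:
  plan:
    - {"travel": [0.005,-0.005,0.004],"roll": 0}
    - {"travel": [0.02,-0.001,0],"roll": 0}
    - {"travel": [0.03,-0.001,0],"roll": 0}
    - {"travel": [0.025,-0.001,0],"roll": 0}
    - {"travel": [0.01,0,0],"roll": 0}
    - {"travel": [0.0,0,0],"roll": 0}

```text
clock: 18.1
tcp_pos: [452.7, -3.0, 51.0]
ee_rot: [0.357, 0.607, -0.345, 0.621]
contact_force: [-0.2, 0.6, -0.1]
finger_gap: 64.1
```

```bash
python3 go.py 446.5 -0.5 4 -59
```

```text
clk 18.10 tcp [452.7  -3.   51. ] head -59.5 gap 64.1 F [-0.2  0.6 -0.1] q6 1.02 tilt 1.52
   roll -0.5  travel(after roll) [46.8 -5.2 -5.7] mm  before-roll axes [46.8 -5.2 -5.7]
```

Call:
play_rows:
  plan:
    - {"travel": [0.008,-0.005,-0.005],"roll": 0}
    - {"travel": [0.015,-0.001,-0.001],"roll": 0}
    - {"travel": [0.012,-0.001,0],"roll": 0}
    - {"travel": [0.006,0,0],"roll": 0}
    - {"travel": [0.002,0,0],"roll": 0}
    - {"travel": [0,0,0],"roll": 0}

```text
clock: 18.7
tcp_pos: [446.8, -0.8, 8.9]
ee_rot: [0.358, 0.605, -0.344, 0.623]
contact_force: [0.6, 0.4, -0.8]
finger_gap: 64.0
```

```bash
python3 go.py 446.5 -0.5 4 -59
```

```text
clk 18.70 tcp [446.8  -0.8   8.9] head -59.5 gap 64.0 F [ 0.6  0.4 -0.8] q6 1.02 tilt 1.83
   roll -0.5  travel(after roll) [ 4.9 -0.2 -0.4] mm  before-roll axes [ 4.9 -0.2 -0.4]
```

Call:
play_rows:
  plan:
    - {"travel": [0.003,0,0],"roll": 0}
    - {"travel": [0.002,0,0],"roll": 0}
    - {"travel": [0,0,0],"roll": 0}
    - {"travel": [0,0,0],"roll": 0}
    - {"travel": [0,0,0],"roll": 0}
    - {"travel": [0,0,0],"roll": 0}
    - {"travel": [0,0,0],"roll": 0}
  gripper: -1

```text
clock: 19.4
tcp_pos: [448.3, -0.7, 5.6]
ee_rot: [0.358, 0.604, -0.343, 0.624]
contact_force: [-0.8, -0.0, -0.1]
finger_gap: 33.7
```

Call:
play_rows:
  plan:
    - {"travel": [-0.01,0,0],"roll": 0}
    - {"travel": [-0.02,0,0],"roll": 0}
    - {"travel": [-0.03,0,0],"roll": 0}
    - {"travel": [-0.03,0,0],"roll": 0}
    - {"travel": [-0.02,0,0],"roll": 0}
    - {"travel": [-0.01,0,0],"roll": 0}
    - {"travel": [0,0,0],"roll": 0}

```text
clock: 20.1
tcp_pos: [442.8, -1.4, 132.3]
ee_rot: [0.358, 0.605, -0.343, 0.623]
contact_force: [-0.3, -0.7, -0.7]
finger_gap: 33.8
```

```bash
python3 go.py 639 -42 120 -59
```

```text
clk 20.10 tcp [442.8  -1.4 132.3] head -59.5 gap 33.8 F [-0.3 -0.7 -0.7] q6 1.02 tilt 1.93
   roll -0.5  travel(after roll) [ 18.6 146.7 135.6] mm  before-roll axes [ 18.6 147.9 134.4]
```

Call:
play_rows:
  plan:
    - {"travel": [0,0.012,0.011],"roll": 0}
    - {"travel": [0.002,0.022,0.02],"roll": 0}
    - {"travel": [0.003,0.028,0.026],"roll": 0}
    - {"travel": [0.003,0.028,0.026],"roll": 0}
    - {"travel": [0.003,0.026,0.024],"roll": 0}
    - {"travel": [0.002,0.016,0.014],"roll": 0}
    - {"travel": [0,0.008,0.008],"roll": 0}
    - {"travel": [0,0,0],"roll": 0}
    - {"travel": [0,0,0],"roll": 0}

```text
clock: 21.0
tcp_pos: [628.5, -42.4, 113.6]
ee_rot: [0.356, 0.609, -0.345, 0.619]
contact_force: [-0.7, 0.1, -1.7]
finger_gap: 34.0
```

```bash
python3 go.py 639 -42 40 -59
```

```text
clk 21.00 tcp [628.5 -42.4 113.6] head -59.5 gap 34.0 F [-0.7  0.1 -1.7] q6 0.96 tilt 1.12
   roll -0.5  travel(after roll) [73.8  7.8  4.7] mm  before-roll axes [73.8  7.8  4.7]
```

Call:
play_rows:
  plan:
    - {"travel": [0.012,0.003,0.002],"roll": 0}
    - {"travel": [0.02,0.003,0.002],"roll": 0}
    - {"travel": [0.02,0.002,0],"roll": 0}
    - {"travel": [0.012,0.001,0],"roll": 0}
    - {"travel": [0.006,0,0],"roll": 0}
    - {"travel": [0,0,0],"roll": 0}

```text
clock: 21.6
tcp_pos: [634.9, -39.5, 39.6]
ee_rot: [0.355, 0.611, -0.346, 0.618]
contact_force: [-0.2, -0.4, -0.3]
finger_gap: 34.0
```

```bash
python3 go.py 639 -42 8.6 -59
```

```text
clk 21.60 tcp [634.9 -39.5  39.6] head -59.4 gap 34.0 F [-0.2 -0.4 -0.3] q6 0.96 tilt 0.96
   roll -0.4  travel(after roll) [31.   1.7  4.2] mm  before-roll axes [31.   1.7  4.2]
```

Call:
play_rows:
  plan:
    - {"travel": [0.008,0.001,0.002],"roll": 0}
    - {"travel": [0.009,0,0],"roll": 0}
    - {"travel": [0.006,0,0],"roll": 0}
    - {"travel": [0.003,0,0],"roll": 0}
    - {"travel": [0.001,0,0],"roll": 0}
    - {"travel": [0,0,0],"roll": 0}

```text
clock: 22.2
tcp_pos: [638.4, -40.8, 12.1]
ee_rot: [0.355, 0.61, -0.345, 0.619]
contact_force: [-0.2, -0.5, -1.7]
finger_gap: 33.8
```

```bash
python3 go.py 639 -42 8.6 -59
```

```text
clk 22.20 tcp [638.4 -40.8  12.1] head -59.4 gap 33.8 F [-0.2 -0.5 -1.7] q6 0.96 tilt 1.10
   roll -0.4  travel(after roll) [ 3.5 -0.2  1.3] mm  before-roll axes [ 3.5 -0.2  1.3]
```

Call:
play_rows:
  plan:
    - {"travel": [0.002,0,0],"roll": 0}
    - {"travel": [0.002,0,0],"roll": 0}
    - {"travel": [0,0,0],"roll": 0}

```text
clock: 22.5
tcp_pos: [639.1, -40.8, 8.6]
ee_rot: [0.356, 0.609, -0.345, 0.619]
contact_force: [0.2, -0.2, -1.6]
finger_gap: 34.0
```

Call:
play_rows:
  plan:
    - {"travel": [0,0,0],"roll": 0}
    - {"travel": [0,0,0],"roll": 0}
    - {"travel": [0,0,0],"roll": 0}
    - {"travel": [0,0,0],"roll": 0}
    - {"travel": [-0.01,0,0],"roll": 0}
    - {"travel": [-0.02,0,0],"roll": 0}
    - {"travel": [-0.03,0,0],"roll": 0}
    - {"travel": [-0.03,0,0],"roll": 0}
    - {"travel": [-0.03,0,0],"roll": 0}
    - {"travel": [-0.02,0,0],"roll": 0}
  gripper: 0.5

```text
clock: 23.5
tcp_pos: [634.4, -41.6, 153.8]
ee_rot: [0.355, 0.611, -0.346, 0.618]
contact_force: [-0.2, 0.6, 0.2]
finger_gap: 64.4
```

```bash
python3 go.py 431 144.5 130 -54.5
```

```text
clk 23.50 tcp [634.4 -41.6 153.8] head -59.4 gap 64.4 F [-0.2  0.6  0.2] q6 0.96 tilt 0.93
   roll -4.9  travel(after roll) [  22.   -57.9 -269.7] mm  before-roll axes [  22.   -80.8 -263.8]
```

Call:
play_rows:
  plan:
    - {"travel": [0,-0.003,-0.012],"roll": -5}
    - {"travel": [0,-0.007,-0.03],"roll": 0}
    - {"travel": [0,-0.009,-0.042],"roll": 0}
    - {"travel": [0,-0.009,-0.042],"roll": 0}
    - {"travel": [0,-0.009,-0.042],"roll": 0}
    - {"travel": [0.004,-0.008,-0.038],"roll": 0}
    - {"travel": [0.004,-0.006,-0.03],"roll": 0}
    - {"travel": [0.004,-0.004,-0.018],"roll": 0}
    - {"travel": [0,-0.002,-0.008],"roll": 0}
    - {"travel": [0,0,0],"roll": 0}
    - {"travel": [0,0,0],"roll": 0}

```text
clock: 24.6
tcp_pos: [434.6, 143.2, 150.9]
ee_rot: [0.331, 0.619, -0.314, 0.639]
contact_force: [0.1, -0.4, -0.0]
finger_gap: 64.2
```

```bash
python3 nut.py w5 10;python3 go.py 431 144.5 44 -54.5
```

```text
[270.   94.9  72.5  16.7  74.4] px [231. 345.]
[ 523.3 -146.8   49.2   19.7   50.3] px [553. 287.]
[418.1  14.9  63.   16.6  56.6] px [372. 285.]
[312.5 165.5  60.9  13.5  13.1] px [196. 285.]
[427.9 141.4  80.8  25.9  36.1] px [280. 207.]
[625.5 -28.5  28.5  16.3  49.2] px [553. 144.]
[636.1  49.7  47.3  42.9 -76.7] px [501.  83.]
   nut flat dir 45 44.3 48.0
clk 24.65 tcp [434.7 143.1 150.9] head -54.3 gap 63.7 F [-0.2  0.6 -0.2] q6 1.27 tilt 2.08
   roll 0.2  travel(after roll) [106.7  -5.8  -4.8] mm  before-roll axes [106.7  -5.8  -4.9]
```

Call:
play_rows:
  plan:
    - {"travel": [0.01,-0.003,-0.003],"roll": 0}
    - {"travel": [0.025,-0.003,-0.002],"roll": 0}
    - {"travel": [0.03,-0.002,0],"roll": 0}
    - {"travel": [0.025,-0.001,0],"roll": 0}
    - {"travel": [0.01,0,0],"roll": 0}
    - {"travel": [0.0,0,0],"roll": 0}

```text
clock: 25.25
tcp_pos: [431.7, 140.4, 46.3]
ee_rot: [0.333, 0.617, -0.315, 0.639]
contact_force: [0.2, 0.3, 0.5]
finger_gap: 64.0
```

```bash
python3 go.py 430 143.5 2 -54
```

```text
clk 25.25 tcp [431.7 140.4  46.3] head -54.6 gap 64.0 F [0.2 0.3 0.5] q6 1.27 tilt 2.30
   roll -0.6  travel(after roll) [44.2 -1.2 -4.2] mm  before-roll axes [44.2 -1.2 -4.2]
```

Call:
play_rows:
  plan:
    - {"travel": [0.01,-0.001,-0.003],"roll": 0}
    - {"travel": [0.014,0,-0.001],"roll": 0}
    - {"travel": [0.01,0,0],"roll": 0}
    - {"travel": [0.004,0,0],"roll": 0}
    - {"travel": [0.002,0,0],"roll": 0}
    - {"travel": [0,0,0],"roll": 0}

```text
clock: 25.85
tcp_pos: [432.7, 144.2, 6.3]
ee_rot: [0.335, 0.616, -0.315, 0.64]
contact_force: [0.8, -0.0, 1.3]
finger_gap: 64.2
```

```bash
python3 go.py 430 143.5 2 -54
```

```text
clk 25.85 tcp [432.7 144.2   6.3] head -54.7 gap 64.2 F [ 0.8 -0.   1.3] q6 1.29 tilt 2.58
   roll -0.7  travel(after roll) [ 4.2 -2.8 -1.1] mm  before-roll axes [ 4.2 -2.8 -1.1]
```

Call:
play_rows:
  plan:
    - {"travel": [0.003,-0.002,-0.001],"roll": 0}
    - {"travel": [0.001,0,0],"roll": 0}
    - {"travel": [0,0,0],"roll": 0}
    - {"travel": [0,0,0],"roll": 0}
    - {"travel": [0,0,0],"roll": 0}
    - {"travel": [0,0,0],"roll": 0}
    - {"travel": [0,0,0],"roll": 0}
    - {"travel": [0,0,0],"roll": 0}
  gripper: -1

```text
clock: 26.65
tcp_pos: [431.3, 144.2, 3.4]
ee_rot: [0.335, 0.615, -0.314, 0.641]
contact_force: [-0.0, 0.2, -1.5]
finger_gap: 22.1
```

```bash
python3 go.py 430 143.5 2 -54
```

```text
clk 26.65 tcp [431.3 144.2   3.4] head -54.7 gap 22.1 F [-0.   0.2 -1.5] q6 1.29 tilt 2.71
   roll -0.7  travel(after roll) [ 1.4 -1.5 -0.3] mm  before-roll axes [ 1.4 -1.5 -0.2]
```

Call:
play_rows:
  plan:
    - {"travel": [-0.01,0,0],"roll": 0}
    - {"travel": [-0.02,0,0],"roll": 0}
    - {"travel": [-0.03,0,0],"roll": 0}
    - {"travel": [-0.03,0,0],"roll": 0}
    - {"travel": [-0.03,0,0],"roll": 8}
    - {"travel": [-0.01,0,0],"roll": 8}
    - {"travel": [0,0,0],"roll": 8}
    - {"travel": [0,0,0],"roll": 7}
    - {"travel": [0,0,0],"roll": 0}

```text
clock: 27.55
tcp_pos: [423.9, 142.4, 143.8]
ee_rot: [0.5, 0.504, -0.472, 0.523]
contact_force: [0.2, -0.1, -1.7]
finger_gap: 22.2
```

```bash
python3 go.py 547 -286 150 -87
```

```text
clk 27.55 tcp [423.9 142.4 143.8] head -86.8 gap 22.2 F [ 0.2 -0.1 -1.7] q6 1.84 tilt 2.79
   roll 0.2  travel(after roll) [ -5.1 100.8 434.2] mm  before-roll axes [ -5.1  99.5 434.5]
```

Call:
play_rows:
  plan:
    - {"travel": [0,0.003,0.015],"roll": 0}
    - {"travel": [0,0.006,0.03],"roll": 0}
    - {"travel": [-0.001,0.01,0.042],"roll": 0}
    - {"travel": [-0.001,0.01,0.042],"roll": 0}
    - {"travel": [-0.001,0.01,0.042],"roll": 0}
    - {"travel": [-0.001,0.01,0.042],"roll": 0}
    - {"travel": [0,0.01,0.042],"roll": 0}
    - {"travel": [0,0.01,0.042],"roll": 0}
    - {"travel": [0,0.01,0.042],"roll": 0}
    - {"travel": [0,0.008,0.035],"roll": 0}
    - {"travel": [0,0.006,0.025],"roll": 0}
    - {"travel": [0,0.003,0.012],"roll": 0}

```text
clock: 28.75
tcp_pos: [553.3, -274.7, 152.1]
ee_rot: [0.486, 0.517, -0.457, 0.536]
contact_force: [-0.4, 0.1, -2.5]
finger_gap: 22.1
```

Call:
play_rows:
  plan:
    - {"travel": [0,0,0],"roll": 0}
    - {"travel": [0,0,0],"roll": 0}

```text
clock: 28.95
tcp_pos: [552.8, -274.9, 151.7]
ee_rot: [0.486, 0.518, -0.457, 0.536]
contact_force: [-0.1, 0.5, -0.2]
finger_gap: 22.1
```

```bash
python3 go.py 547 -286 45 -87
```

```text
clk 28.95 tcp [ 552.8 -274.9  151.7] head -83.6 gap 22.1 F [-0.1  0.5 -0.2] q6 0.95 tilt 2.76
   roll 3.4  travel(after roll) [106.2 -11.3  12. ] mm  before-roll axes [106.2 -12.   11.3]
```

Call:
play_rows:
  plan:
    - {"travel": [0.01,-0.004,0.005],"roll": 3}
    - {"travel": [0.025,-0.003,0.004],"roll": 0}
    - {"travel": [0.03,-0.002,0.002],"roll": 0}
    - {"travel": [0.025,-0.001,0],"roll": 0}
    - {"travel": [0.01,0,0],"roll": 0}
    - {"travel": [0,0,0],"roll": 0}

```text
clock: 29.55
tcp_pos: [546.9, -276.3, 50.4]
ee_rot: [0.498, 0.509, -0.468, 0.525]
contact_force: [-0.1, -0.7, -1.1]
finger_gap: 22.1
```

```bash
python3 go.py 547 -286 7 -87
```

```text
clk 29.55 tcp [ 546.9 -276.3   50.4] head -86.1 gap 22.1 F [-0.1 -0.7 -1.1] q6 0.98 tilt 2.76
   roll 0.9  travel(after roll) [43.2 -2.4 10.2] mm  before-roll axes [43.2 -2.6 10.2]
```

Call:
play_rows:
  plan:
    - {"travel": [0.01,0,0.006],"roll": 1}
    - {"travel": [0.012,0,0.004],"roll": 0}
    - {"travel": [0.008,0,0.001],"roll": 0}
    - {"travel": [0.004,0,0],"roll": 0}
    - {"travel": [0.002,0,0],"roll": 0}
    - {"travel": [0,0,0],"roll": 0}

```text
clock: 30.15
tcp_pos: [551.5, -287.7, 14.7]
ee_rot: [0.503, 0.503, -0.471, 0.522]
contact_force: [0.8, 0.8, -1.6]
finger_gap: 22.5
```

```bash
python3 go.py 547 -286 6.5 -87
```

```text
clk 30.15 tcp [ 551.5 -287.7   14.7] head -87.1 gap 22.5 F [ 0.8  0.8 -1.6] q6 0.98 tilt 2.93
   roll -0.1  travel(after roll) [ 8.  -4.8 -1.8] mm  before-roll axes [ 8.  -4.8 -1.8]
```

Call:
play_rows:
  plan:
    - {"travel": [0.003,-0.002,0],"roll": 0}
    - {"travel": [0.002,0,0],"roll": 0}
    - {"travel": [0.002,0,0],"roll": 0}
    - {"travel": [0,0,0],"roll": 0}

```text
clock: 30.55
tcp_pos: [550.1, -287.9, 7.8]
ee_rot: [0.503, 0.503, -0.471, 0.522]
contact_force: [-0.6, 0.5, -0.9]
finger_gap: 22.1
```

```bash
python3 go.py 547 -286 6.5 -87
```

```text
clk 30.55 tcp [ 550.1 -287.9    7.8] head -87.1 gap 22.1 F [-0.6  0.5 -0.9] q6 0.97 tilt 2.98
   roll -0.1  travel(after roll) [ 1.2 -3.  -2.1] mm  before-roll axes [ 1.2 -3.  -2. ]
```

Within about 1 mm of the floor, so I release with a small opening and rise.

Call:
play_rows:
  plan:
    - {"travel": [0.001,0,0],"roll": 0}
    - {"travel": [0,0,0],"roll": 0}
    - {"travel": [0,0,0],"roll": 0}
    - {"travel": [0,0,0],"roll": 0}
    - {"travel": [-0.01,0,0],"roll": 0}
    - {"travel": [-0.02,0,0],"roll": 0}
    - {"travel": [-0.03,0,0],"roll": 0}
    - {"travel": [-0.03,0,0],"roll": 0}
    - {"travel": [-0.03,0,0],"roll": 0}
    - {"travel": [-0.02,0,0],"roll": 0}
    - {"travel": [0,0,0],"roll": 0}
  gripper: -0.2

```text
clock: 31.65
tcp_pos: [543.1, -290.1, 156.4]
ee_rot: [0.503, 0.502, -0.471, 0.523]
contact_force: [0.2, 0.1, -0.3]
finger_gap: 34.0
```

```bash
python3 go.py 409 -138 130 -17; python3 -c "
from h import *
m,p,d=snap('wrist','w6')"
```

```text
clk 31.65 tcp [ 543.1 -290.1  156.4] head -87.1 gap 34.0 F [ 0.2  0.1 -0.3] q6 0.98 tilt 3.07
   roll -70.1  travel(after roll) [  21.2  105.5 -173.8] mm  before-roll axes [  21.2 -127.5 -158.5]
```

View pics/w6.png

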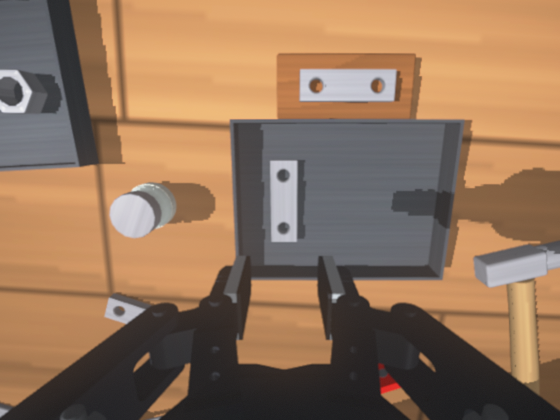

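Strap lies flat at (283,200) in the strap tray, clear of the walls; the tin is undisturbed at (140,210). Now the second strap.

Call:
play_rows:
  plan:
    - {"travel": [0,0,0],"roll": -6}
    - {"travel": [0,0,0],"roll": -8}
    - {"travel": [0,0,0],"roll": -8}
    - {"travel": [0,0,0],"roll": -8}
    - {"travel": [0,0,0],"roll": -8}
    - {"travel": [0,0,0],"roll": -8}
    - {"travel": [0,0,0],"roll": -8}
    - {"travel": [0,0,0],"roll": -8}
    - {"travel": [0,0,0],"roll": -6}
    - {"travel": [0,0,0],"roll": 0}
  gripper: 0.4

```text
clock: 32.7
tcp_pos: [536.2, -285.9, 143.7]
ee_rot: [0.11, 0.688, -0.091, 0.711]
contact_force: [-0.1, -0.4, 0.2]
finger_gap: 59.9
```

```bash
python3 go.py 409 -138 140 -17
```

```text
clk 32.70 tcp [ 536.2 -285.9  143.7] head -16.4 gap 59.9 F [-0.1 -0.4  0.2] q6 -0.25 tilt 2.40
   roll 0.6  travel(after roll) [   2.2  104.2 -165. ] mm  before-roll axes [   2.2  106.1 -163.8]
```

Call:
play_rows:
  plan:
    - {"travel": [0,0.009,-0.014],"roll": 0}
    - {"travel": [0,0.018,-0.028],"roll": 0}
    - {"travel": [0,0.022,-0.035],"roll": 0}
    - {"travel": [0,0.022,-0.035],"roll": 0}
    - {"travel": [0,0.018,-0.028],"roll": 0}
    - {"travel": [0,0.01,-0.015],"roll": 0}
    - {"travel": [0,0.004,-0.006],"roll": 0}
    - {"travel": [0,0,0],"roll": 0}
    - {"travel": [0,0,0],"roll": 0}

```text
clock: 33.6
tcp_pos: [404.6, -135.3, 136.3]
ee_rot: [0.12, 0.689, -0.101, 0.707]
contact_force: [0.3, -0.4, 1.2]
finger_gap: 59.7
```

```bash
python3 nut.py w7 10; python3 go.py 409 -138 45 -17
```

```text
[ 546.8 -287.4   82.9   34.2    3.4] px [461. 299.]
[ 460.1 -235.6   58.6   15.2  -87.1] px [366. 283.]
[ 306.  -183.    56.3   14.    49.9] px [202. 283.]
[ 269.7 -155.9   66.9    6.7  -68.5] px [154. 268.]
[ 407.1 -140.3   81.8   25.4   72.9] px [286. 209.]
[ 543.9 -166.2   72.    46.5  -39.7] px [434. 192.]
[642.5 -48.2  41.6  25.4 -16.2] px [529.  16.]
[257.4  48.4  73.6  30.3  71. ] px [34. 49.]
clk 33.65 tcp [ 404.7 -135.4  136.3] head -18.0 gap 59.9 F [0.5 0.1 0. ] q6 -0.07 tilt 2.15
   roll -1.0  travel(after roll) [91.3 -4.1  2.9] mm  before-roll axes [91.3 -4.   3. ]
```

Call:
play_rows:
  plan:
    - {"travel": [0.01,-0.004,0.003],"roll": -1}
    - {"travel": [0.025,-0.002,0],"roll": 0}
    - {"travel": [0.03,-0.001,0],"roll": 0}
    - {"travel": [0.02,-0.001,0],"roll": 0}
    - {"travel": [0.008,0,0],"roll": 0}
    - {"travel": [0,0,0],"roll": 0}

```text
clock: 34.25
tcp_pos: [413.6, -147.5, 37.9]
ee_rot: [0.113, 0.688, -0.095, 0.71]
contact_force: [0.7, -0.3, 0.2]
finger_gap: 60.0
```

```bash
python3 go.py 408.7 -138.5 2 -17
```

```text
clk 34.25 tcp [ 413.6 -147.5   37.9] head -17.0 gap 60.0 F [ 0.7 -0.3  0.2] q6 -0.12 tilt 2.30
   roll 0.0  travel(after roll) [35.9  6.1 -8.3] mm  before-roll axes [35.9  6.1 -8.3]
```

Call:
play_rows:
  plan:
    - {"travel": [0.003,0.006,-0.008],"roll": 0}
    - {"travel": [0.01,0,0],"roll": 0}
    - {"travel": [0.01,0,0],"roll": 0}
    - {"travel": [0.006,0,0],"roll": 0}
    - {"travel": [0.002,0,0],"roll": 0}
    - {"travel": [0,0,0],"roll": 0}

```text
clock: 34.85
tcp_pos: [410.4, -138.9, 6.1]
ee_rot: [0.113, 0.687, -0.095, 0.712]
contact_force: [0.3, 0.0, 0.5]
finger_gap: 59.7
```

```bash
python3 go.py 408.7 -138.5 2.5 -17
```

```text
clk 34.85 tcp [ 410.4 -138.9    6.1] head -16.9 gap 59.7 F [0.3 0.  0.5] q6 -0.12 tilt 2.45
   roll 0.1  travel(after roll) [ 3.5 -0.2 -1.8] mm  before-roll axes [ 3.5 -0.2 -1.8]
```

Call:
play_rows:
  plan:
    - {"travel": [0.003,0,-0.001],"roll": 0}
    - {"travel": [0.001,0,0],"roll": 0}
    - {"travel": [0,0,0],"roll": 0}
    - {"travel": [0,0,0],"roll": 0}
    - {"travel": [0,0,0],"roll": 0}
    - {"travel": [0,0,0],"roll": 0}
    - {"travel": [0,0,0],"roll": 0}
    - {"travel": [0,0,0],"roll": 0}
  gripper: -1

```text
clock: 35.65
tcp_pos: [410.1, -138.8, 2.8]
ee_rot: [0.113, 0.686, -0.095, 0.712]
contact_force: [0.6, 0.3, -1.4]
finger_gap: 21.8
```

Call:
play_rows:
  plan:
    - {"travel": [-0.01,0,0],"roll": 0}
    - {"travel": [-0.02,0,0],"roll": 0}
    - {"travel": [-0.03,0,0],"roll": 0}
    - {"travel": [-0.03,0,0],"roll": 0}
    - {"travel": [-0.03,0,0],"roll": -7}
    - {"travel": [-0.01,0,0],"roll": -7}
    - {"travel": [0,0,0],"roll": -6}
    - {"travel": [0,0,0],"roll": 0}

```text
clock: 36.45
tcp_pos: [403.6, -141.3, 142.2]
ee_rot: [-0.017, 0.692, 0.029, 0.721]
contact_force: [-0.4, 0.5, -1.2]
finger_gap: 22.3
```

```bash
python3 go.py 552 -381 145 3
```

```text
clk 36.45 tcp [ 403.6 -141.3  142.2] head 3.8 gap 22.3 F [-0.4  0.5 -1.2] q6 -0.46 tilt 2.49
   roll 0.8  travel(after roll) [  -1.3 -247.1  135.6] mm  before-roll axes [  -1.3 -248.9  132.4]
```

Call:
play_rows:
  plan:
    - {"travel": [0,-0.014,0.008],"roll": 0}
    - {"travel": [0,-0.028,0.015],"roll": 0}
    - {"travel": [0,-0.037,0.02],"roll": 0}
    - {"travel": [0,-0.037,0.02],"roll": 0}
    - {"travel": [0,-0.037,0.02],"roll": 0}
    - {"travel": [0,-0.037,0.02],"roll": 0}
    - {"travel": [0,-0.028,0.015],"roll": 0}
    - {"travel": [0,-0.018,0.01],"roll": 0}
    - {"travel": [0,-0.01,0.005],"roll": 0}
    - {"travel": [0,0,0],"roll": 0}
    - {"travel": [0,0,0],"roll": 0}

```text
clock: 37.55
tcp_pos: [553.9, -395.6, 137.5]
ee_rot: [-0.006, 0.695, 0.02, 0.719]
contact_force: [-0.1, 0.5, -0.9]
finger_gap: 22.0
```

```bash
python3 go.py 552 -381 45 3
```

```text
clk 37.55 tcp [ 553.9 -395.6  137.5] head 2.1 gap 22.0 F [-0.1  0.5 -0.9] q6 -0.70 tilt 2.25
   roll -0.9  travel(after roll) [92.7 13.  -4.4] mm  before-roll axes [92.7 12.9 -4.6]
```

Call:
play_rows:
  plan:
    - {"travel": [0.005,0.008,-0.003],"roll": -1}
    - {"travel": [0.02,0.005,0],"roll": 0}
    - {"travel": [0.025,0,0],"roll": 0}
    - {"travel": [0.02,0,0],"roll": 0}
    - {"travel": [0.01,0,0],"roll": 0}
    - {"travel": [0,0,0],"roll": 0}

```text
clock: 38.15
tcp_pos: [549.2, -372.3, 55.7]
ee_rot: [-0.014, 0.695, 0.03, 0.718]
contact_force: [0.1, -0.5, -1.2]
finger_gap: 22.4
```

```bash
python3 go.py 552 -381 6 3
```

```text
clk 38.15 tcp [ 549.2 -372.3   55.7] head 3.5 gap 22.4 F [ 0.1 -0.5 -1.2] q6 -0.71 tilt 2.23
   roll 0.5  travel(after roll) [49.5 -9.9  0.8] mm  before-roll axes [49.5 -9.9  0.7]
```

Call:
play_rows:
  plan:
    - {"travel": [0.008,-0.007,0.001],"roll": 0}
    - {"travel": [0.014,-0.003,0],"roll": 0}
    - {"travel": [0.01,0,0],"roll": 0}
    - {"travel": [0.006,0,0],"roll": 0}
    - {"travel": [0.002,0,0],"roll": 0}
    - {"travel": [0,0,0],"roll": 0}

```text
clock: 38.75
tcp_pos: [553.1, -382.4, 14.4]
ee_rot: [-0.015, 0.695, 0.029, 0.719]
contact_force: [0.5, -0.7, -1.1]
finger_gap: 22.2
```

```bash
python3 go.py 552 -381 6 3
```

```text
clk 38.75 tcp [ 553.1 -382.4   14.4] head 3.5 gap 22.2 F [ 0.5 -0.7 -1.1] q6 -0.72 tilt 2.28
   roll 0.5  travel(after roll) [ 8.4  1.3 -1.3] mm  before-roll axes [ 8.4  1.3 -1.3]
```

Call:
play_rows:
  plan:
    - {"travel": [0.003,0,0],"roll": 0}
    - {"travel": [0.002,0,0],"roll": 0}
    - {"travel": [0.002,0,0],"roll": 0}
    - {"travel": [0,0,0],"roll": 0}

```text
clock: 39.15
tcp_pos: [553.9, -382.6, 7.7]
ee_rot: [-0.015, 0.694, 0.029, 0.719]
contact_force: [-0.3, -0.2, -1.0]
finger_gap: 22.4
```

```bash
python3 go.py 552 -381 6 3
```

```text
clk 39.15 tcp [ 553.9 -382.6    7.7] head 3.5 gap 22.4 F [-0.3 -0.2 -1. ] q6 -0.72 tilt 2.31
   roll 0.5  travel(after roll) [ 1.6  1.6 -1.8] mm  before-roll axes [ 1.6  1.6 -1.8]
```

Call:
play_rows:
  plan:
    - {"travel": [0.001,0,0],"roll": 0}
    - {"travel": [0,0,0],"roll": 0}
    - {"travel": [0,0,0],"roll": 0}
    - {"travel": [0,0,0],"roll": 0}
    - {"travel": [-0.01,0,0],"roll": 0}
    - {"travel": [-0.02,0,0],"roll": 0}
    - {"travel": [-0.03,0,0],"roll": 0}
    - {"travel": [-0.03,0,0],"roll": 0}
    - {"travel": [-0.03,0,0],"roll": 0}
    - {"travel": [-0.03,0,0],"roll": 0}
    - {"travel": [-0.02,0,0],"roll": 0}
  gripper: -0.1

```text
clock: 40.25
tcp_pos: [546.6, -385.4, 184.6]
ee_rot: [-0.014, 0.695, 0.03, 0.718]
contact_force: [-0.6, -0.2, -0.2]
finger_gap: 38.5
```

Call:
play_rows:
  plan:
    - {"travel": [0,0,-0.02],"roll": 0}
    - {"travel": [0,-0.02,-0.03],"roll": 0}
    - {"travel": [0,-0.02,-0.035],"roll": 0}
    - {"travel": [0,-0.02,-0.035],"roll": 0}
    - {"travel": [0,-0.02,-0.035],"roll": 0}
    - {"travel": [0,-0.02,-0.03],"roll": 0}
    - {"travel": [0,-0.01,-0.02],"roll": 0}
    - {"travel": [0,0,-0.01],"roll": 0}
    - {"travel": [0,0,0],"roll": 0}
    - {"travel": [0,0,0],"roll": 0}

```text
clock: 41.25
tcp_pos: [335.7, -514.2, 188.7]
ee_rot: [-0.02, 0.69, 0.026, 0.723]
contact_force: [-0.2, 0.4, -0.4]
finger_gap: 38.2
```

```bash
python3 go.py 552 -381 6 3; python3 - <<'E'
from h import *
m,p,d=snap('top','top9'); m,q,d=snap('scene','scene9')
cv2.imwrite('pics/c9.png',cv2.resize(p[80:330,30:500],None,fx=1.7,fy=1.7)[...,::-1])
cv2.imwrite('pics/s9.png',cv2.resize(q[90:420,80:480],None,fx=1.8,fy=1.8)[...,::-1])
E
```

```text
clk 41.25 tcp [ 335.7 -514.2  188.7] head 3.7 gap 38.2 F [-0.2  0.4 -0.4] q6 -1.11 tilt 2.68
   roll 0.7  travel(after roll) [193.7 120.2 214.3] mm  before-roll axes [193.7 117.7 215.7]
```

View pics/c9.png

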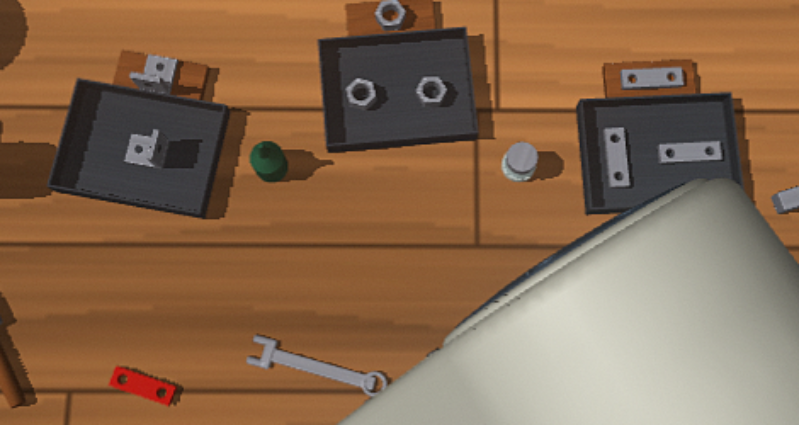

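View pics/s9.png

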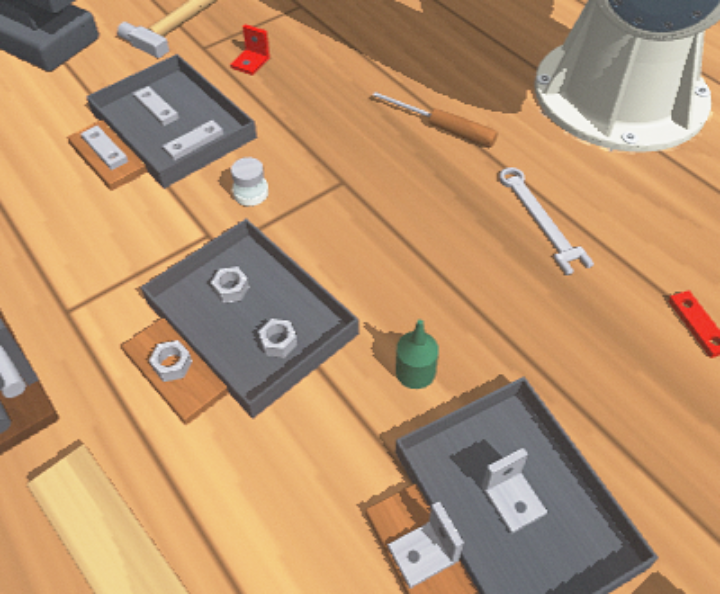

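All five parts lie flat in their trays. The can, tin and red look-alikes have not moved, so I hand the job in.

```bash
python3 -c "
from workcell import *
print(close_job())"
```

```text
the job is handed in; nothing more can be done
None
```

All five parts are sorted and the job is handed in at about 41 s of the 115 s allowed. Both nuts are in the nut tray, both straps in the strap tray, and the angle stands on its foot in the bracket tray.

- **Final check:** the last top and scene pictures show every part flat on its tray floor, clear of the walls and of each other. The oil can, paste tin and red look-alikes appear where they started.
- **Forces:** the largest I read at the end of any move was about 6 N. The arm was clear of everything at hand-in.
- **What was off:**
  - The tool drifted up to about 3° from vertical during the moves, so some parts were released very slightly tilted; they settled flat.
  - Wrist-camera positions differed from the top view by about 2–5 mm, but every grasp held.
  - One move call was refused, probably because it left out the roll value; I sent a replacement move with roll included.

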